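# Hold the hidden bolt of a loose label-roll arm

### The arm

A 6-joint arm with a two-finger parallel gripper is mounted at the origin on the work surface. World frame = base frame: x ahead of the robot, y to its left, z up, the work surface at z = 0. Lengths are in m, angles in rad, forces in N, time in s.
With the tool pointing down it reaches from about 0.325 to 0.85 m from the base axis. Payload 4.4 kg.
Tool frame: the origin (TCP) lies on the centre line of the jaws, within the pads' length; the fingertips stand 11 mm ahead of it and the grasp point (between the pads) lies 8 mm behind it; z points along the fingers, y is the line along which they close (so a half turn about z gives the same grasp; the last joint's range is limited). The gripper opens to 94 mm and grips with 3 to 60 N. Pads are 16 mm wide; open, the fingers measure 119 mm over their backs; the gripper's body (75 mm by 177 mm) begins 78 mm behind the grasp point.
Start: joints at [1.173, 0.207, 1.542, -0, 1.393, -0.15], TCP at [0.141, 0.557, 0.216] pointing down, gripper open.
Joint ranges: [-2.73, 2.73], [-0.86, 2.22], [0.23, 2.46], [-1.11, 4.25], [0.08, 2.63], [-2.82, 2.82]. Speed limits (rad/s): [2.79, 2.79, 3.14, 3.14, 3.14, 3.14].

### API

Orientations are given as a unit quaternion [x, y, z, w].
In Python, from rig import robot gives the robot as it stands.
- The arm moves only by the shell command python3 -m pendant 'ROWS' [FORCE]. ROWS is a JSON object of lists of equal length, an entry for each row: "claw": the gripper command: -1 is fully open, 1 is shut, values between are in proportion; "linear": the shift along the world's x, y, z in cm, a list of three; "yaw": the turn about the world's z in rad. A call has 1 to 10 rows; each row is the pose to reach, as a shift and turn from the pose commanded when the call began; what a row does not reach only later rows make up. A row lasts 1/8 s, in which the tool goes at most 62.5 mm and 10.7 degrees, less where a joint would pass 70% of its speed; a pose out of reach is approached as far as the arm can. A call with a gripper value outside its range is refused whole. The fingers move at their own pace and stop on an object; FORCE is the grip in N (left out, the last holds). Time passes only in rows, so rows that repeat a pose let the fingers close. It gives the time, the measured TCP pose, the force, the opening and the grip force at its end, in the units of the state.
- robot.sense(): the state, without advancing time (a new reading comes with each control period).
- robot.snapshot(name): name is "side" or "top" or "wrist"; returns (picture, depth): 384x512x3 uint8, red, green, blue; 384x512 float32, m along the optical axis (not along the pixel's ray), 0 where there is no reading.
- robot.camera_params(name): a dict with "vfov" (degrees; the focal length in pixels is half the picture's height over the tangent of half this angle, whatever the lens; pixels are square), "cx", "cy" (the principal point, pixels), "pose" (4x4, takes a point from camera to world coordinates). Camera axes: x right, y down, z forward; pixel columns grow to the right and rows downward; lengths in m; the calibration is good to about 2 mm. A picture is of the moment at which its call begins: read the wrist's pose just before it. camera_params takes no time and is no camera call; for the wrist camera it gives the pose at the moment of the call.
- robot.finish_job(): hands the job in; it is judged then, once.
The state is a dict: "time": time; "qpos": joint angles; "joint_velocities": joint speeds; "effort": joint torques, N m; "position": TCP position; "tool_rot": TCP orientation; "wrist_force": force on the tool from outside, world axes, zero at the start; "ft_torque": the same for the moment, N m; "opening": opening from 0.0 (shut) to 1.0 (fully open); "grip_force": force on a finger pad.
Only numpy, scipy, OpenCV 4.12 (cv2) and the standard library are available. Lean on these libraries where they do the work, as an engineer would, in place of code of your own. Each camera call takes 0.05 s, during which the arm holds its last target. There are 200 camera calls.

### The job

The label-roll arm on the counter bracket has worked loose and hangs down. Using the scraper block, wipe the three loose chips right off the bracket's foot plate onto the counter without touching them with the fingers, then stand the block back on the counter clear of the plate. Then reach down into the gap behind the front upright, grip the hidden bolt head, turn it until the roll arm is level and finish while still holding it there, so that a colleague can tighten the nut; do not touch the roll arm itself and leave everything else where it is.

Things in the scene. Friction and masses are not known exactly. Their poses are not given: they have to be found in the camera images.
- bracket: Fixed metal bracket. Origin on the counter under the centre of the wiping area; x points from there to the bracket's uprights (away from the robot, give or take its yaw), y left, z up. Foot plate 5 mm thick, from x = -65 to +200, y = -90 to +90 mm. Two 6 mm uprights stand on it across x, y = -50 to +50 mm, tops 113 mm above the counter.
- gap_mouth (a point): Middle of the open top of the gap between the uprights, at bracket x = 154, y = 0, z = 113 mm. The gap is 46 mm wide along x (from x = 131, the back of the front upright, to x = 177), open above and at both ends; the bolt head is down inside it.
- bolt_head_center (a point): Centre of the hidden hexagon bolt head: bracket x = 151, y = 0, z = 85 mm. 24 mm across flats, 27.7 across corners, 20 mm long along the bolt axis (bracket x). Bolt and roll arm turn as one. While the arm hangs on its stop two flats stand vertical, facing bracket +y and -y; they tilt as the bolt turns.
- roll_center (a point): Centre of the paper roll (48 mm across, 30 mm long) near the end of the label-roll arm, 100 mm from the bolt axis. The arm is a 140 x 24 x 8 mm bar with a pivot nut, in front of the front upright, reaching to the bracket's +y side; all of it lies within 50 mm in front of that upright (bracket x = 75 to 125 mm). Arm and bolt weigh about 200 g.
- pivot (a joint): Turn of bolt and arm about the bracket's x axis, rad: 0 = arm level, negative = roll end lower. It hangs on its stop at -0.3 by its own weight (0.1 to 0.2 N m) and falls back if let go; upper stop +0.3. Positive (right-handed about bracket +x) raises the roll end and moves what is above the bolt towards bracket -y.
- scraper_grip (a point): Scraper block standing on the counter left or right of the bracket, 60 mm tall, about 160 g: a blade bar 120 mm long (its x) x 20 thick (y) x 18 high at the foot; above it a wooden grip 60 long (x) x 28 thick (y), from 18 to 60 mm up. This point: on its centre line, 38 mm above its underside.
- scraper: The same scraper block; origin at the centre of its underside, x along the blade, z up.
- chip0_center (a point): Loose grey chip of broken worktop, about 25 x 17 x 8 mm, lying flat on the foot plate's wiping area (within 35 mm of the bracket's origin in x and 60 mm in y); this is its centre, 4 mm above its underside.
- chip1_center (a point): Loose grey chip of broken worktop, about 25 x 17 x 8 mm, lying flat on the foot plate's wiping area (within 35 mm of the bracket's origin in x and 60 mm in y); this is its centre, 4 mm above its underside.
- chip2_center (a point): Loose grey chip of broken worktop, about 25 x 17 x 8 mm, lying flat on the foot plate's wiping area (within 35 mm of the bracket's origin in x and 60 mm in y); this is its centre, 4 mm above its underside.
- jar_a: Bystander: white jar with black cap, 66 mm across, 85 mm tall; origin at the centre of its underside.
- jar_b: Bystander: white jar with black cap, 72 mm across, 100 mm tall; origin at the centre of its underside.
- basket: Bystander: blue open plastic basket 150 x 180 x 70 mm; origin at the centre of its underside.
- spanner: Bystander: steel spanner 150 mm long lying flat; origin at the centre of its underside.
- pen_cup: Bystander: black pen cup, 72 mm across, 95 mm tall; origin at the centre of its underside.
- stapler: Bystander: stapler 130 x 34 x 45 mm; origin at the centre of its underside.
- chip0: The chip of that name; origin at the centre of its underside.
- chip1: The chip of that name; origin at the centre of its underside.
- chip2: The chip of that name; origin at the centre of its underside.
Things that resemble listed ones, but are neither listed nor needed, are in the scene too. Leave any blue or purple look-alike of the scraper alone.

How it is judged:
On the way, in this order (a step that is already met when the one before it is completed fails the run):
1. all three chips are off the foot plate, the scraper block in the fingers ((y of chip0_center in the frame of bracket above 0.094 m or y of chip0_center in the frame of bracket below -0.094 m or x of chip0_center in the frame of bracket above 0.204 m or x of chip0_center in the frame of bracket below -0.069 m) and height (world z) of chip0_center between -0.01 and 0.02 m and (y of chip1_center in the frame of bracket above 0.094 m or y of chip1_center in the frame of bracket below -0.094 m or x of chip1_center in the frame of bracket above 0.204 m or x of chip1_center in the frame of bracket below -0.069 m) and height (world z) of chip1_center between -0.01 and 0.02 m and (y of chip2_center in the frame of bracket above 0.094 m or y of chip2_center in the frame of bracket below -0.094 m or x of chip2_center in the frame of bracket above 0.204 m or x of chip2_center in the frame of bracket below -0.069 m) and height (world z) of chip2_center between -0.01 and 0.02 m and contact force between the fingers and scraper above 1 N), for 0.1 s.
2. the scraper block stands released on the counter, clear of the foot plate (height (world z) of scraper_grip between 0.03 and 0.043 m and angle between scraper_grip's own z axis and vertical below 0.15 rad and contact force between the fingers and scraper below 0.2 N and (y of scraper_grip in the frame of bracket above 0.1 m or y of scraper_grip in the frame of bracket below -0.1 m or x of scraper_grip in the frame of bracket above 0.21 m or x of scraper_grip in the frame of bracket below -0.075 m) and contact force between scraper and bracket below 0.2 N), for 0.2 s.
At the end, for the whole second after the job is handed in: Fingers grip the bolt head (over 4 N) and hold it still, roll arm level within 0.12 rad and touched by nothing; all chips on the counter, centres at least 4 mm outside the foot plate; the scraper block stands upright, released, on the counter clear of the plate (all of step 2 and value of joint pivot between -0.12 and 0.12 rad and velocity of joint pivot between -0.1 and 0.1 rad/s and (contact force between the fingers and pivot_c0 above 4 N or contact force between the fingers and pivot_c1 above 4 N or contact force between the fingers and pivot_c2 above 4 N) and contact force between anything else and pivot_c3 below 0.3 N and contact force between anything else and pivot_c4 below 0.3 N and contact force between anything else and pivot_c5 below 0.3 N and (y of chip0_center in the frame of bracket above 0.094 m or y of chip0_center in the frame of bracket below -0.094 m or x of chip0_center in the frame of bracket above 0.204 m or x of chip0_center in the frame of bracket below -0.069 m) and height (world z) of chip0_center between -0.01 and 0.02 m and (y of chip1_center in the frame of bracket above 0.094 m or y of chip1_center in the frame of bracket below -0.094 m or x of chip1_center in the frame of bracket above 0.204 m or x of chip1_center in the frame of bracket below -0.069 m) and height (world z) of chip1_center between -0.01 and 0.02 m and (y of chip2_center in the frame of bracket above 0.094 m or y of chip2_center in the frame of bracket below -0.094 m or x of chip2_center in the frame of bracket above 0.204 m or x of chip2_center in the frame of bracket below -0.069 m) and height (world z) of chip2_center between -0.01 and 0.02 m); the arm keeps its last pose, push and grip.
It fails at once if fingers or arm touch a chip (contact force between any of the fingers, the arm and chip0 above 1 N or contact force between any of the fingers, the arm and chip1 above 1 N or contact force between any of the fingers, the arm and chip2 above 1 N).
It fails at once if fingers or arm push the roll arm (contact force between any of the fingers, the arm and pivot_c3 above 1 N or contact force between any of the fingers, the arm and pivot_c4 above 1 N or contact force between any of the fingers, the arm and pivot_c5 above 1 N).
It fails at once if a bystander is moved more than 30 mm (distance of any of jar_a, jar_b, basket, spanner, pen_cup, stapler from where it was at the start of the episode above 0.03 m).
It also fails if it takes over 64 s, if anything falls off the work surface, if the arm or the gripper's body presses on something with over 40 N, if the wrist force passes 120 N, or if a joint passes its speed limit or range.

## Working session

There is one attempt and no reset: what is moved stays moved. The work goes in short steps, Python scripts to look and compute and a shell command to move; the robot and the scene stay as the last step left them, time stands still between calls to the robot, and variables do not carry over. Pictures are saved under pics/ and viewed, at most 10 in all, crops included, and the job is handed in when it is done.

```bash
mkdir -p pics; ls; cat > h.py <<'E'
import numpy as np, cv2
from rig import robot
def cam(n):
    p=robot.camera_params(n); im,d=robot.snapshot(n); return p,im,d
def K(p,h=384): return h/2/np.tan(np.radians(p['vfov'])/2)
def cloud(p,d):
    f=K(p); v,u=np.mgrid[:d.shape[0],:d.shape[1]]
    P=np.stack([(u-p['cx'])/f*d,(v-p['cy'])/f*d,d],-1); T=np.array(p['pose'])
    return P@T[:3,:3].T+T[:3,3]
def ray(p,u,v,z):
    T=np.array(p['pose']); f=K(p); r=T[:3,:3]@np.array([(u-p['cx'])/f,(v-p['cy'])/f,1]); return T[:3,3]+r*(z-T[2,3])/r[2]
def save(n,im,s=1.5): cv2.imwrite(n,cv2.resize(im[:,:,::-1],None,fx=s,fy=s))
E
python3 - <<'E'
from h import *
for n in ['side','top']:
    p,im,d=cam(n); save(f'pics/{n}0.png',im); np.savez(f'{n}0.npz',im=im,d=d,pose=p['pose'],f=[p['vfov'],p['cx'],p['cy']])
    print(n,p)
print(robot.sense())
E
```

```text
pics
side {'vfov': 42.679054544940826, 'cx': 255.33202601332715, 'cy': 187.9143837637319, 'pose': array([[-0.97462454, -0.16949335,  0.14621566,  0.1437933 ],
       [-0.2238039 ,  0.7504972 , -0.62182455,  1.14647628],
       [-0.00433932, -0.6387691 , -0.76938625,  1.56011623],
       [ 0.        ,  0.        ,  0.        ,  1.        ]])}
top {'vfov': 52.44148345667344, 'cx': 249.42793904761086, 'cy': 187.23400149009646, 'pose': array([[ 9.52349781e-03, -9.85516920e-01,  1.69309490e-01,
         2.33001964e-01],
       [-9.99954603e-01, -9.43822604e-03,  1.30845594e-03,
        -2.32465746e-02],
       [ 3.08475766e-04, -1.69314264e-01, -9.85562065e-01,
         1.31351673e+00],
       [ 0.00000000e+00,  0.00000000e+00,  0.00000000e+00,
         1.00000000e+00]])}
{'time': 0.1, 'qpos': array([ 1.17251527e+00,  2.07351436e-01,  1.54277275e+00,  3.27864428e-07,
        1.39348841e+00, -1.50501626e-01]), 'joint_velocities': array([-6.35196560e-05, -2.24401200e-03, -2.83181970e-03,  2.82556861e-04,
       -5.24877029e-04,  1.33088376e-04]), 'effort': array([-5.11068811e-04, -3.71869469e+01, -2.82291502e+01,  7.00500095e-02,
        3.12002131e-02, -5.75889476e-05]), 'position': array([0.14076158, 0.55679455, 0.21541562]), 'tool_rot': array([ 1.23572999e-01,  9.92334971e-01, -9.72144815e-04, -2.73818215e-04]), 'wrist_force': array([ 0.38112064,  0.35843838, -0.0369289 ]), 'ft_torque': array([-0.00530259, -0.02698695,  0.03500373]), 'grip_force': 0.0, 'opening': 0.9984835791963347}
```

View pics/top0.png

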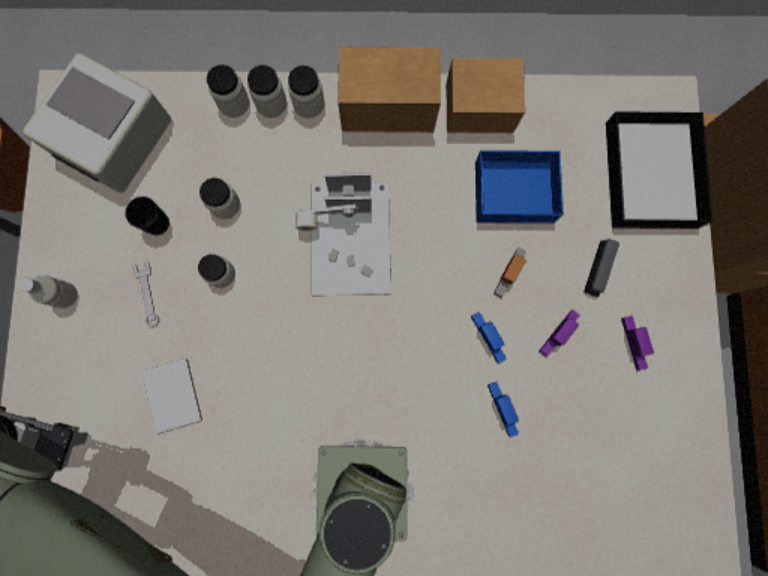

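View pics/side0.png

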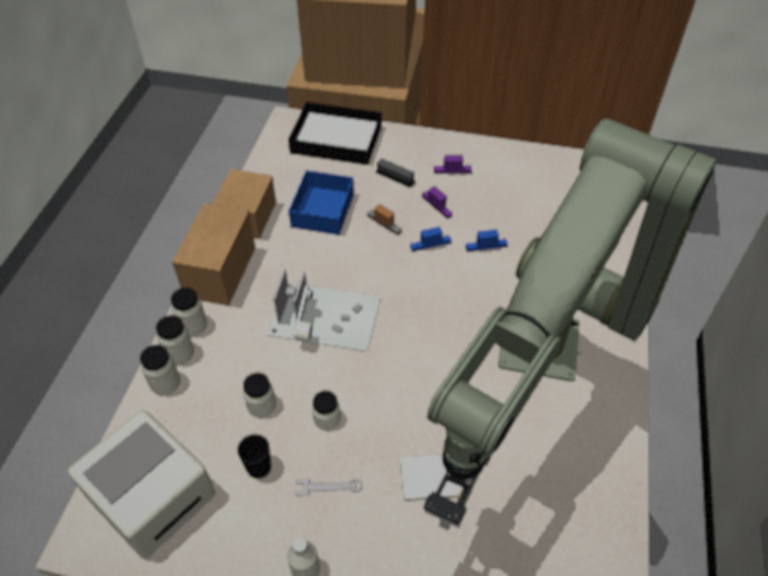

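The top view shows the scraper candidates. The one with the wooden grip and grey blade is at (512,270). The blue look-alikes are at (490,337) and (505,410), the purple ones at (563,333) and (638,343), and the stapler at (602,267). I choose the wooden one. The bracket plate spans about (311-391, 182-296), with the chips at (333,256), (351,261) and (367,271).

```bash
python3 - <<'E'
from h import *
z=np.load('top0.npz'); im=z['im']; d=z['d']; p=dict(pose=z['pose'],vfov=z['f'][0],cx=z['f'][1],cy=z['f'][2])
P=cloud(p,d); hsv=cv2.cvtColor(im,cv2.COLOR_RGB2HSV)
# scraper orange
m=np.zeros(d.shape,bool); m[160:205,320:360]=True
o=m&(hsv[...,1]>120)&(hsv[...,0]<20)
print('orange',o.sum(),np.median(P[o],0),np.percentile(P[o][:,2],95))
def rect(mask,zz):
    v,u=np.nonzero(mask); q=np.array([ray(p,a,b,zz)[:2] for a,b in zip(u,v)],np.float32); return cv2.minAreaRect(q)
top=o&(P[...,2]>.05); print('top',top.sum(),rect(top,.06))
b=m&(P[...,2]>.008); print('all',b.sum(),P[b][:,:2].mean(0),rect(b,.018),rect(b&~o,.018))
# plate
w=np.zeros(d.shape,bool); w[115:205,195:272]=True
print('hsv plate',hsv[190,230],hsv[150,215],'table',hsv[190,190],hsv[210,230])
pl=w&(hsv[...,1]<hsv[210,230,1]/2)
pl=cv2.morphologyEx(pl.astype(np.uint8),cv2.MORPH_CLOSE,np.ones((9,9)))
lab=cv2.connectedComponentsWithStats(pl)[2]; print(lab)
# plate lower part rows 165..200: edges
for r in (170,175,180,185,190,194):
    c=np.nonzero(pl[r])[0]; print(r,ray(p,c.min()-.5,r,.005)[:2],ray(p,c.max()+.5,r,.005)[:2])
for c in (215,225,235,245,255):
    r=np.nonzero(pl[:,c])[0].max()+.5; print(c,ray(p,c,r,.005)[:2])
print(np.round(hsv[160:188:2,216:254:2,2]))
save('pics/crop.png',np.hstack([im[110:205,195:275],im[155:205,315:395].repeat(1,0).copy() if 0 else cv2.copyMakeBorder(im[155:205,315:360],0,45,0,0,cv2.BORDER_CONSTANT)]),6)
E
```

```text
orange 165 [ 0.4780504  -0.32373558  0.05921521] 0.06386474960233447
top 145 ((0.4786560535430908, -0.3245004117488861), (0.025973286479711533, 0.06359213590621948), 62.4801139831543)
all 282 [ 0.47116407 -0.31861386] ((0.48382505774497986, -0.3265642523765564), (0.06893318891525269, 0.11973670870065689), 86.8534164428711) ((0.48382505774497986, -0.3265642523765564), (0.06893318891525269, 0.11973670870065689), 86.8534164428711)
hsv plate [130   5 163] [ 75   9 116] table [ 15  26 160] [ 25  19 160]
[[     0      0    512    384 192262]
 [   196    115      1      1      1]
 [   195    115     67     82   4337]
 [   195    129      3      3      7]
 [   270    178      1      1      1]]
170 [0.5160899  0.15725226] [ 0.51813044 -0.05550174]
175 [0.49891875 0.12245311] [ 0.50062566 -0.05559188]
180 [0.48149587 0.12196983] [ 0.48326376 -0.06251466]
185 [0.46414984 0.12148869] [ 0.46588042 -0.05917994]
190 [0.44688015 0.12100966] [ 0.44860619 -0.05926139]
194 [0.43311903 0.12062795] [ 0.43484145 -0.05932629]
215 [0.42478628 0.0949537 ]
225 [0.42511083 0.06103809]
235 [0.42886406 0.0271760
[... 497 characters left out ...]
 165 160 128 167 163 166 164 166 165 163 164
  164]
 [164 165 125 129 106 168 165 167 130 135 162 165 164 164 164 163 164 163
  167]
 [163 167 118 115 169 164 164 164 133 125 163 164 165 164 164 164 166 164
  164]
 [164 164 166 162 165 163 163 164 129 133 123 167 164 159 159 168 164 164
  164]
 [165 164 165 164 166 165 164 165 169 170 167 164 163 137 137 129 167 162
  162]
 [165 165 164 165 162 164 163 164 165 164 167 164 140 131 130 126 127 162
  166]
 [165 162 163 166 166 165 165 164 163 163 167 165 167 104 123 131 169 164
  162]
 [163 164 162 164 160 166 164 165 165 165 164 165 163 170 145 116 165 165
  166]
 [165 166 163 165 164 165 166 164 164 162 161 165 164 165 164 167 165 165
  165]]
```

View pics/crop.png

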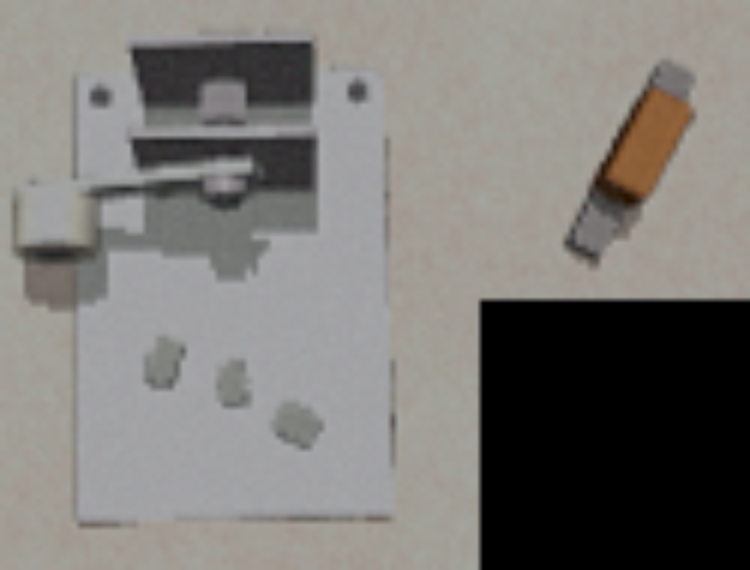

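The crop confirms it: a wooden grip (645,145) on a grey blade. The chips are at (165,362), (232,383) and (298,423), and the bolt head is at (222,100) behind the front upright. From these I get the scraper at about (0.479, -0.325) with its blade at -27.5°, and the bracket origin at about (0.4925, 0.0325) with yaw near 0.027.

```bash
python3 -m pendant '{"claw":[-1,-1,-1,-1,-1,-1,-1,-1,-1],"linear":[[6,-6,2],[12,-12,2],[18,-18,2],[24,-24,2],[30,-30,2],[31,-36,2],[31,-42,2],[31,-48,2],[31,-48,2]],"yaw":[0,0,0,0,0,0,0,0,0]}'
python3 -m pendant '{"claw":[-1,-1,-1,-1,-1,-1,-1,-1,-1,-1],"linear":[[0,-6,0],[0,-12,0],[0,-18,0],[1,-24,0],[2,-30,0],[2.8,-36,-1],[2.8,-40,-2],[2.8,-40,-3],[2.8,-40,-3],[2.8,-40,-3]],"yaw":[0,0,-0.1,-0.2,-0.23,-0.23,-0.23,-0.23,-0.23,-0.23]}'
python3 - <<'E'
from h import *
p,im,d=cam('wrist'); s=robot.sense(); print(s['time'],s['position'],s['tool_rot'])
P=cloud(p,d); hsv=cv2.cvtColor(im,cv2.COLOR_RGB2HSV)
o=(hsv[...,1]>110)&(hsv[...,0]<20)&(P[...,2]>.052)&(P[...,2]<.07)
print(o.sum(),np.median(P[o],0)); print(cv2.minAreaRect(P[o][:,:2].astype(np.float32)))
save('pics/w1.png',im)
E
```

```text
time: 1.23
position: [0.4447, 0.1029, 0.2361]
tool_rot: [0.124, 0.992, -0.0, -0.0]
wrist_force: [0.2, -0.2, 0.1]
opening: 0.999
grip_force: 0.0
time: 2.48
position: [0.4729, -0.2938, 0.2066]
tool_rot: [0.236, 0.972, 0.0, -0.0]
wrist_force: [0.9, -0.4, -0.3]
opening: 0.999
grip_force: 0.0
2.525 [ 0.47312304 -0.29388715  0.20692078] [ 2.35793509e-01  9.71803133e-01 -3.78413740e-05  3.00327267e-04]
1181 [ 0.48065995 -0.328739    0.05947666]
((0.4814836382865906, -0.32953935861587524), (0.025993408635258675, 0.05701971426606178), 61.97304153442383)
```

View pics/w1.png

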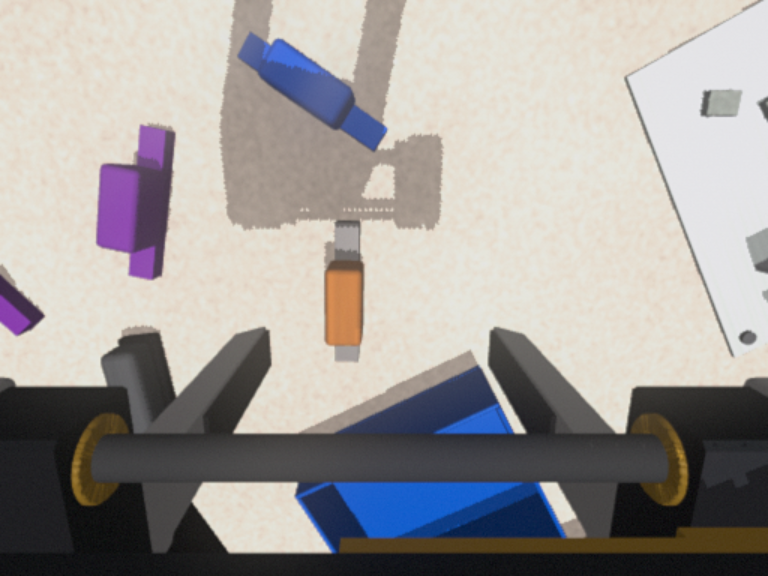

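The wrist view shows the wooden scraper at (344,305) between the fingers, with a blue look-alike at (310,90). The measured grip centre is about (0.481, -0.328). I'll settle and read the pose before descending.

```bash
python3 -m pendant '{"claw":[-1,-1],"linear":[[0,0,0],[0,0,0]],"yaw":[0,0]}' 30; python3 - <<'E'
from h import *
p,im,d=cam('wrist'); P=cloud(p,d); hsv=cv2.cvtColor(im,cv2.COLOR_RGB2HSV)
o=(hsv[...,1]>110)&(hsv[...,0]<20)&(P[...,2]>.052)&(P[...,2]<.07)
print(o.sum(),cv2.minAreaRect(P[o][:,:2].astype(np.float32)),robot.sense()['position'])
E
```

```text
time: 2.78
position: [0.4731, -0.2947, 0.207]
tool_rot: [0.236, 0.972, -0.0, 0.0]
wrist_force: [-0.4, -0.2, 0.3]
opening: 1.0
grip_force: 0.0
1179 ((0.4816448986530304, -0.32912978529930115), (0.02596469782292843, 0.057113632559776306), 61.31072235107422) [ 0.47302043 -0.29478473  0.20687054]
```

```bash
python3 -m pendant '{"claw":[-1,-1,-1,-1,-1,1,1,1,1,1],"linear":[[0.8,-3.3,-3],[0.8,-3.3,-8],[0.8,-3.3,-13],[0.8,-3.3,-17],[0.8,-3.3,-17],[0.8,-3.3,-17],[0.8,-3.3,-17],[0.8,-3.3,-17],[0.8,-3.3,-17],[0.8,-3.3,-17]],"yaw":[0,0,0,0,0,0,0,0,0,0]}' 30
```

```text
time: 4.08
position: [0.4809, -0.3282, 0.0368]
tool_rot: [0.237, 0.972, -0.0, 0.0]
wrist_force: [0.3, 0.1, -0.3]
opening: 0.502
grip_force: 0.0
```

```bash
python3 -m pendant '{"claw":[1,1,1,1],"linear":[[0,0,0],[0,0,0],[0,0,2],[0,0,6]],"yaw":[0,0,0,0]}'
python3 -m pendant '{"claw":[1,1,1,1,1,1,1,1,1,1],"linear":[[0,-1,2],[0,5,2],[0,11,2],[0,17,2],[0,23,2],[0,29,2],[0,35,2],[0,41,2],[0,43.7,2],[0,43.7,2]],"yaw":[0,0,0.15,0.3,0.45,0.503,0.503,0.503,0.503,0.503]}'
python3 -m pendant '{"claw":[1,1],"linear":[[0,0,0],[0,0,0]],"yaw":[0,0]}'
python3 - <<'E'
from h import *
p,im,d=cam('top'); save('pics/t2.png',im[90:220,170:300],4); print(robot.sense()['position'])
p,im,d=cam('wrist'); save('pics/w2.png',im); print(p['pose'])
hsv=cv2.cvtColor(im,cv2.COLOR_RGB2HSV);P=cloud(p,d)
np.savez('w2.npz',im=im,P=P)
E
```

```text
time: 4.58
position: [0.4792, -0.3267, 0.0956]
tool_rot: [0.237, 0.972, 0.001, -0.002]
wrist_force: [0.6, -0.8, -0.4]
opening: 0.298
grip_force: 29.9
time: 5.82
position: [0.4808, 0.1107, 0.1174]
tool_rot: [-0.015, 1.0, 0.0, 0.001]
wrist_force: [-0.1, -0.1, -1.5]
opening: 0.294
grip_force: 29.9
time: 6.08
position: [0.481, 0.1077, 0.1166]
tool_rot: [-0.012, 1.0, -0.0, 0.0]
wrist_force: [-0.3, -0.2, -2.5]
opening: 0.299
grip_force: 29.9
[0.48093843 0.10772597 0.11656175]
[[-2.35938112e-02  9.67971104e-01  2.49950545e-01  4.08311766e-01]
 [ 9.99721593e-01  2.29095461e-02  5.64697294e-03  1.05212700e-01]
 [-2.60146883e-04  2.50014190e-01 -9.68242138e-01  2.84321797e-01]
 [ 0.00000000e+00  0.00000000e+00  0.00000000e+00  1.00000000e+00]]
```

View pics/w2.png

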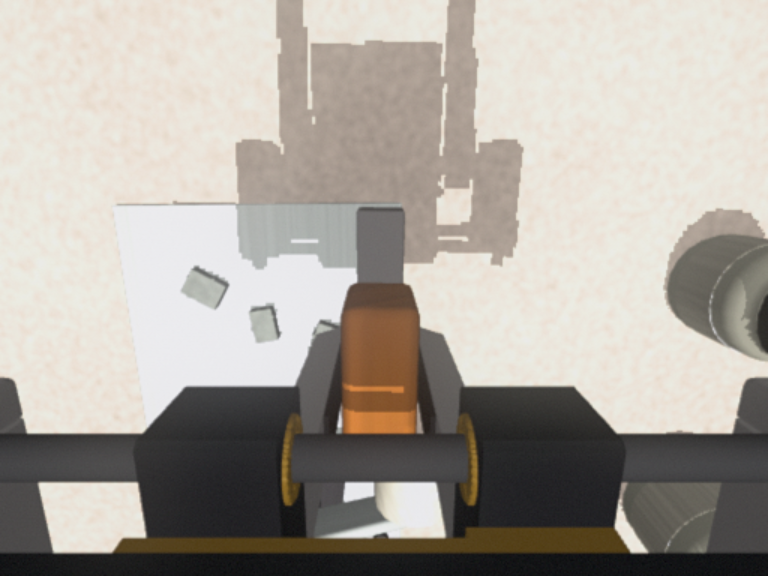

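The blade is lined up along the bracket's x at (380,240), with all three chips on its -y side at (205,287), (264,323) and (325,330). Now lower and sweep.

```bash
python3 -m pendant '{"claw":[1,1,1,1,1,1,1],"linear":[[0,0,-2],[0,0,-4],[0,0,-6],[0,0,-7],[0,0,-7.4],[0,0,-7.4],[0,0,-7.4]],"yaw":[0,0,0,0,0,0,0]}'
```

```text
time: 7.05
position: [0.4815, 0.1089, 0.0432]
tool_rot: [-0.013, 1.0, 0.0, 0.001]
wrist_force: [0.2, -0.1, -1.8]
opening: 0.297
grip_force: 29.9
```

```bash
python3 -m pendant '{"claw":[1,1,1,1,1,1,1,1,1,1],"linear":[[0,0,-0.1],[0,-1,-0.1],[0,-2.5,-0.1],[0.1,-4,-0.1],[0.1,-5.5,-0.1],[0.2,-7,-0.1],[0.2,-8.5,-0.1],[0.3,-10,-0.1],[0.3,-11.5,-0.1],[0.3,-11.5,-0.1]],"yaw":[0,0,0,0,0,0,0,0,0,0]}'
python3 - <<'E'
from h import *
p,im,d=cam('wrist'); save('pics/w3.png',im)
E
```

```text
time: 8.3
position: [0.4839, -0.0072, 0.0415]
tool_rot: [-0.012, 1.0, -0.0, 0.0]
wrist_force: [0.6, -0.1, -1.5]
opening: 0.298
grip_force: 29.9
```

View pics/w3.png

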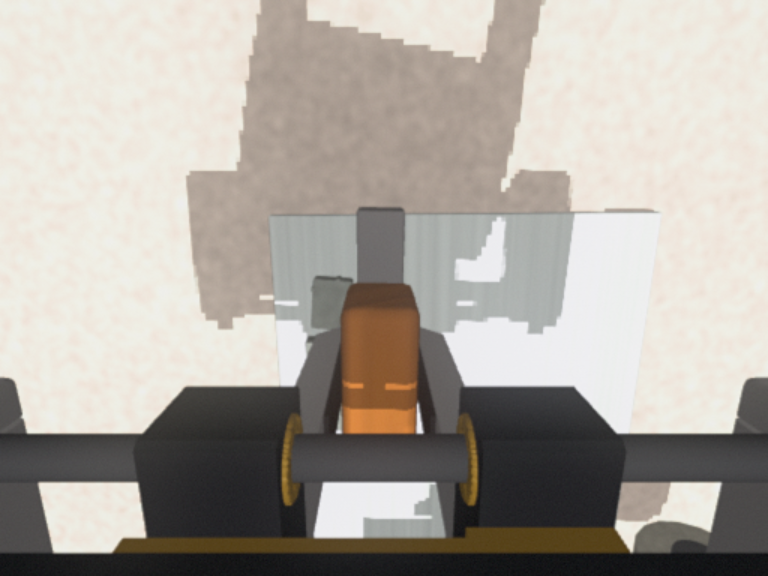

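The blade is pushing the chips at (331,303) and the plate behind it is clean. I'll keep going past the -y edge.

```bash
python3 -m pendant '{"claw":[1,1,1,1,1,1,1,1,1],"linear":[[0,-1.5,0],[0.1,-3,0],[0.1,-4.5,0],[0.2,-6,0],[0.2,-7,0],[0.2,-8,0],[0.2,-9,0],[0.2,-9.5,0],[0.2,-9.5,0]],"yaw":[0,0,0,0,0,0,0,0,0]}'
python3 -m pendant '{"claw":[1,1,1,1,1,1],"linear":[[0,0,1],[0,1,6],[0,1,12],[0,1,14],[0,1,14],[0,1,14]],"yaw":[0,0,0,0,0,0]}'
python3 - <<'E'
from h import *
p,im,d=cam('wrist'); save('pics/w4.png',im)
P=cloud(p,d); print(robot.sense()['position'])
# chips
m=(P[...,2]>.005)&(P[...,2]<.016)&(d>0); m[250:]=0
n,l,s,c=cv2.connectedComponentsWithStats(m.astype(np.uint8))
for i in range(1,n):
    if s[i,4]>80: print(s[i],c[i],P[l==i].mean(0))
E
```

```text
time: 9.48
position: [0.4858, -0.1013, 0.0414]
tool_rot: [-0.012, 1.0, 0.0, 0.0]
wrist_force: [0.8, 0.8, -0.9]
opening: 0.296
grip_force: 29.9
time: 10.22
position: [0.4847, -0.0905, 0.1802]
tool_rot: [-0.013, 1.0, 0.0, -0.001]
wrist_force: [0.5, -0.5, -2.1]
opening: 0.295
grip_force: 29.9
[ 0.48441961 -0.09044992  0.17968601]
[ 67   0  51  93 273] [98.89010989 57.06227106] [ 0.35656891 -0.25658918  0.00952152]
[328 134  22  34 129] [336.46511628 152.17829457] [0.450094   0.00454596 0.00550263]
[218 159  16  21 320] [225.39375 169.03125] [ 0.472623   -0.12319975  0.00764319]
[318 160  15  27  92] [325.04347826 172.16304348] [ 0.47373161 -0.00660684  0.00543528]
[291 168  30  20 115] [301.67826087 179.06956522] [ 0.48267069 -0.03344514  0.00541873]
[382 168  13  23  85] [387.29411765 178.62352941] [0.47955567 0.06743131 0.0054314 ]
[356 175  54  42 312] [378.34935897 199.00641026] [0.50473592 0.06011528 0.00548671]
[324 176  17  26  96] [333.15625    189.23958333] [0.49402986 0.0047933  0.00551318]
[215 183  19  14 224] [223.76339286 189.66071429] [ 0.49734944 -0.12505755  0.00757207]
[218 200  11  21 155] [223.07741935 209.15483871] [ 0.52154446 -0.12584616  0.00754982]
[374 206  29  27 137] [386.16058394 220.86861314] [0.53212062 0.07335855 0.00547703]
[296 208  40  34 268] [317.65298507 226.08955224] [ 0.54106444 -0.00991359  0.00548003]
[350 225  16  20  92] [357.15217391 232.91304348] [0.54873565 0.03963847 0.00546147]
```

View pics/w4.png

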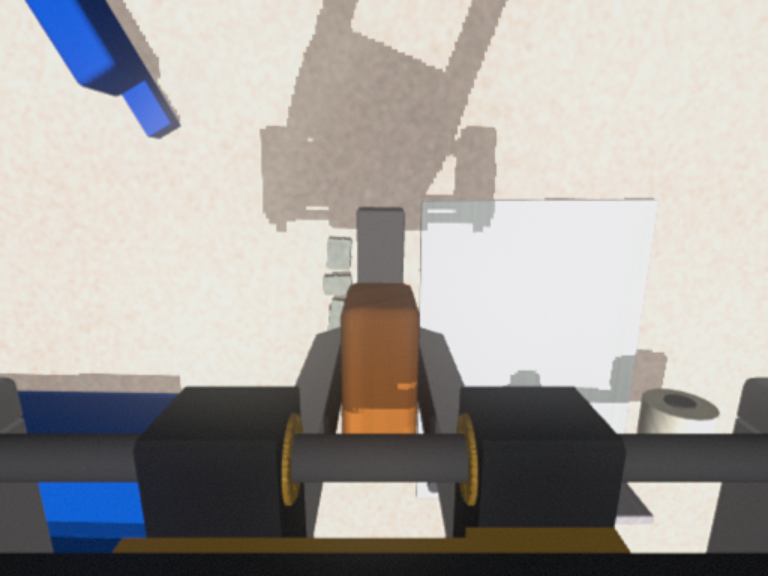

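All three chips lie on the counter at (338,252), (338,283) and (337,313), height about 8 mm and roughly 65 mm outside the plate. Now I'll put the block back where it stood.

```bash
python3 -m pendant '{"claw":[1,1,1,1,1,1,1,1,1],"linear":[[0,-6,0],[0,-12,0],[0,-18,0],[-0.3,-23.7,0],[-0.3,-23.7,-5],[-0.3,-23.7,-10],[-0.3,-23.7,-13],[-0.3,-23.7,-14.2],[-0.3,-23.7,-14.2]],"yaw":[-0.1,-0.2,-0.35,-0.5,-0.5,-0.5,-0.5,-0.5,-0.5]}'
python3 -m pendant '{"claw":[1,1],"linear":[[0,0,-0.1],[0,0,-0.1]],"yaw":[0,0]}'
```

```text
time: 11.4
position: [0.4821, -0.3275, 0.0383]
tool_rot: [0.235, 0.972, 0.001, -0.001]
wrist_force: [0.8, 0.9, -1.5]
opening: 0.297
grip_force: 30.0
time: 11.65
position: [0.4832, -0.3283, 0.0389]
tool_rot: [0.235, 0.972, -0.0, 0.0]
wrist_force: [0.6, 0.1, -1.7]
opening: 0.294
grip_force: 30.0
```

```bash
python3 -m pendant '{"claw":[1,1,1],"linear":[[0,0,-0.15],[0,0,-0.15],[0,0,-0.2]],"yaw":[0,0,0]}'
python3 -m pendant '{"claw":[-0.2,-0.5,-1,-1,-1,-1],"linear":[[0,0,0],[0,0,0],[0,0,0],[0,0,0],[0,0,0],[0,0,0]],"yaw":[0,0,0,0,0,0]}'
```

```text
time: 12.02
position: [0.4828, -0.3281, 0.0365]
tool_rot: [0.235, 0.972, -0.0, 0.0]
wrist_force: [0.2, 0.4, -1.2]
opening: 0.297
grip_force: 30.0
time: 12.78
position: [0.4828, -0.3281, 0.0364]
tool_rot: [0.235, 0.972, 0.0, 0.0]
wrist_force: [0.6, -0.2, 0.5]
opening: 0.898
grip_force: 0.0
```

```bash
python3 -m pendant '{"claw":[-1,-1,-1,-1,-1],"linear":[[0,0,4],[0,0,10],[0,0,16],[0,0,22],[0,0,22]],"yaw":[0,0,0,0,0]}'
python3 -m pendant '{"claw":[-1,-1,-1,-1,-1,-1,-1,-1,-1,-1],"linear":[[1,6,2],[3,12,4],[5,18,4],[8,24,4],[10,30,4],[11,36.4,4],[11.7,36.4,4],[11.7,36.4,4],[11.7,36.4,4],[11.7,36.4,4]],"yaw":[0,0.1,0.25,0.4,0.5,0.5,0.5,0.5,0.5,0.5]}'
python3 - <<'E'
from h import *
p,im,d=cam('wrist'); save('pics/w5.png',im); print(robot.sense()['position'],robot.sense()['tool_rot'])
P=cloud(p,d); np.savez('w5.npz',im=im,P=P)
h=P[...,2]
def bx(m,n): print(n,m.sum(),P[m].min(0),P[m].max(0),np.median(P[m],0))
roi=(abs(P[...,1]-.036)<.06)&(P[...,0]>.58)&(P[...,0]<.72)
bx(roi&(h>.108)&(h<.119),'uprights')
for lo,hi in((.58,.630),(.66,.72)): bx(roi&(h>.109)&(h<.118)&(P[...,0]>lo)&(P[...,0]<hi),'up')
bx(roi&(h>.085)&(h<.104)&(P[...,0]>.633)&(P[...,0]<.665),'bolt')
b=roi&(h>.093)&(h<.104)&(P[...,0]>.633)&(P[...,0]<.665)
print(np.percentile(P[b],[3,50,97],axis=0))
pl=(h>.0035)&(h<.0065); bx(pl,'plate')
E
```

```text
time: 13.4
position: [0.4857, -0.3307, 0.2638]
tool_rot: [0.235, 0.972, -0.003, 0.006]
wrist_force: [0.6, -0.2, 0.1]
opening: 0.999
grip_force: 0.0
time: 14.65
position: [0.5995, 0.0341, 0.2963]
tool_rot: [-0.011, 1.0, -0.0, -0.0]
wrist_force: [0.6, 0.7, 0.2]
opening: 1.001
grip_force: 0.0
[0.59957401 0.03430854 0.29638581] [-1.13872578e-02  9.99935155e-01 -1.03510000e-04 -7.42268342e-05]
uprights 877 [ 0.61664405 -0.01374521  0.10800081] [0.67647771 0.08617609 0.11511157] [0.62406493 0.0378432  0.1124391 ]
up 433 [ 0.61664405 -0.01374521  0.10902432] [0.62476563 0.08450209 0.11487323] [0.62071677 0.03667142 0.11246603]
up 394 [ 0.66829398 -0.01302397  0.1090901 ] [0.67647771 0.08617609 0.11511157] [0.67204124 0.03909284 0.11251246]
bolt 315 [0.63301698 0.02389937 0.08520895] [0.65427982 0.04814478 0.09947953] [0.64253452 0.03593097 0.0945254 ]
[[0.63424606 0.02672899 0.09318679]
 [0.64321313 0.03594948 0.09561725]
 [0.6533592  0.04529593 0.09878508]]
plate 17860 [ 0.37977207 -0.38714526  0.00350014] [0.88630295 0.31968086 0.00649819] [0.54021442 0.01398873 0.00465523]
```

View pics/w5.png

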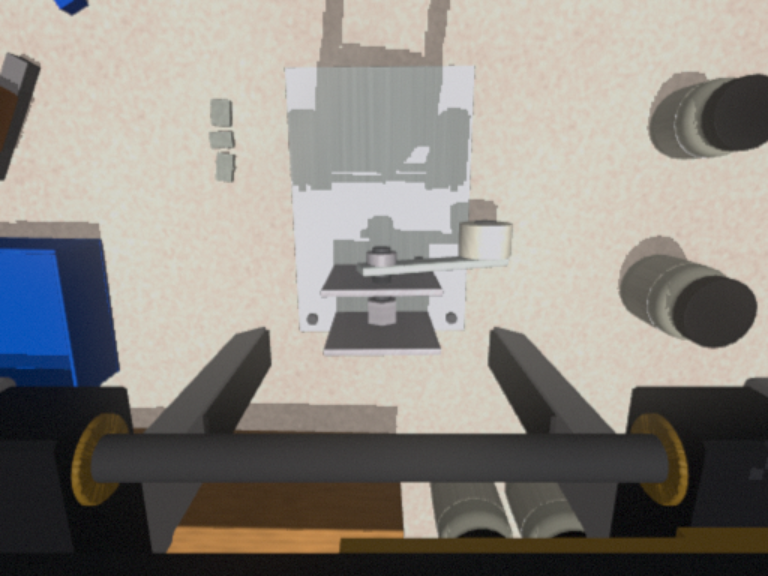

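The wrist view shows the uprights at rows 292 and 352, the bolt head at (382,310) in the gap, and the arm hanging on the +y side with its roll at (486,240). The chips (222,140) are clear of the plate and the block is standing at (15,110). The measured bolt head is at (0.6435, 0.036), ±12 mm in y and with its top at 0.0985, which agrees with the sizes given. Next I descend with the jaws part-closed so that the tips stop just above the bolt axis.

```bash
python3 -m pendant '{"claw":[0.2,0.2,0.2,0.2,0.2,0.2,0.2,0.2],"linear":[[2,0,-4],[4,0.1,-8],[4.6,0.15,-12],[4.6,0.15,-15],[4.6,0.15,-15.5],[4.6,0.15,-15.5],[4.6,0.15,-15.5],[4.6,0.15,-15.5]],"yaw":[0.01,0.01,0.01,0.01,0.01,0.01,0.01,0.01]}' 20
```

```text
time: 15.7
position: [0.6468, 0.0373, 0.1433]
tool_rot: [-0.018, 1.0, -0.0, 0.002]
wrist_force: [0.1, 0.5, 0.7]
opening: 0.396
grip_force: 0.0
```

```bash
python3 -m pendant '{"claw":[0.2,0.2,0.2,0.2,0.2,0.2],"linear":[[0,-0.1,-1],[0,-0.1,-2],[0,-0.1,-3],[0,-0.1,-4],[0,-0.1,-4],[0,-0.1,-4]],"yaw":[0,0,0,0,0,0]}' 20
python3 - <<'E'
from h import *
p,im,d=cam('side'); save('pics/s6.png',im[170:250,165:265],6)
E
```

```text
time: 16.45
position: [0.646, 0.0364, 0.1015]
tool_rot: [-0.018, 1.0, -0.0, 0.0]
wrist_force: [0.8, -0.2, 0.1]
opening: 0.402
grip_force: 0.0
```

View pics/s6.png

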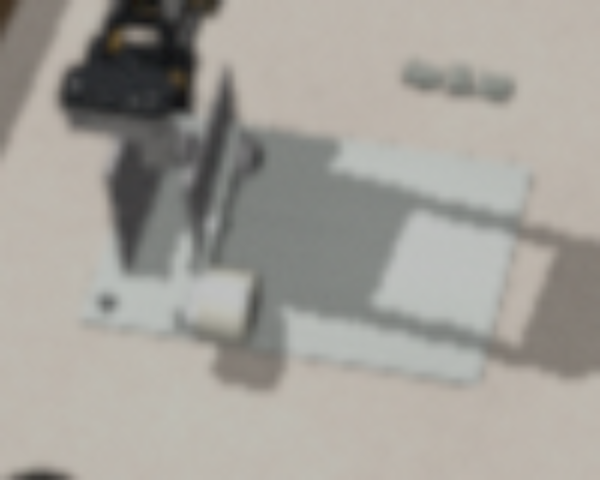

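The fingers are down in the gap at (150,145), and the roll at (220,300) is visible to the side camera, so I can track its height. Now close lightly.

```bash
cat > trk.py <<'E'
from h import *
def roll():
    p,im,d=cam('side'); P=cloud(p,d); a=.028; q=P-np.array([.4925,.0325,0])
    x=q[...,0]*np.cos(a)+q[...,1]*np.sin(a); y=-q[...,0]*np.sin(a)+q[...,1]*np.cos(a)
    m=(x>.07)&(x<.13)&(y>.06)&(y<.14)&(P[...,2]>.025)&(d>0)
    z=np.percentile(P[m][:,2],96); th=np.arcsin(np.clip((z-.0235-.085)/.1,-1,1))
    s=robot.sense(); print('n',m.sum(),'ztop',round(z,4),'theta',round(th,3),'ymean',y[m].mean().round(4),'pos',s['position'].round(4),'F',s['wrist_force'].round(1),'open',round(94*s['opening'],2),'grip',round(s['grip_force'],1))
if __name__=='__main__': roll()
E
python3 trk.py; python3 -m pendant '{"claw":[1,1,1,1,1],"linear":[[0,0,0],[0,0,0],[0,0,0],[0,0,0],[0,0,0]],"yaw":[0,0,0,0,0]}' 15; python3 trk.py
```

```text
n 406 ztop 0.5005 theta 1.571 ymean 0.078 pos [0.6462 0.0364 0.102 ] F [-0.4 -0.6  0.2] open 37.76 grip 0.0
time: 17.18
position: [0.646, 0.0371, 0.1018]
tool_rot: [-0.018, 1.0, 0.001, 0.0]
wrist_force: [-0.8, 3.3, 1.8]
opening: 0.247
grip_force: 15.0
n 413 ztop 0.5008 theta 1.571 ymean 0.0779 pos [0.646  0.037  0.1018] F [-0.5  4.1  2.2] open 23.21 grip 15.0
```

```bash
sed -i 's/(y>.06)&(y<.14)&(P\[...,2\]>.025)/(y>.08)\&(y<.13)\&(P[...,2]>.025)\&(P[...,2]<.125)/' trk.py; python3 trk.py; python3 -m pendant '{"claw":[1,1,1],"linear":[[0,-0.1,0.05],[0,-0.15,0.1],[0,-0.15,0.1]],"yaw":[0,0,0]}' 15; python3 trk.py
```

```text
n 135 ztop 0.0842 theta -0.245 ymean 0.1038 pos [0.646  0.0371 0.1018] F [-0.7  3.9  2.1] open 23.04 grip 15.0
time: 17.65
position: [0.646, 0.037, 0.1019]
tool_rot: [-0.018, 1.0, 0.002, 0.0]
wrist_force: [1.9, 8.1, -1.1]
opening: 0.248
grip_force: 15.0
n 135 ztop 0.0845 theta -0.242 ymean 0.1038 pos [0.646  0.037  0.1018] F [ 2.2  8.1 -1.6] open 23.37 grip 15.0
```

```bash
python3 -m pendant '{"claw":[1,1,1,1],"linear":[[0,-0.2,0],[0,-0.4,0.05],[0,-0.4,0.05],[0,-0.4,0.05]],"yaw":[0,0,0,0]}' 15; python3 trk.py
```

```text
time: 18.2
position: [0.6459, 0.0367, 0.1019]
tool_rot: [-0.018, 1.0, 0.005, 0.001]
wrist_force: [3.4, 14.7, -1.9]
opening: 0.248
grip_force: 15.0
n 137 ztop 0.0862 theta -0.225 ymean 0.1037 pos [0.6459 0.0367 0.1019] F [ 2.4 15.5 -1.9] open 23.02 grip 15.0
```

```bash
python3 -m pendant '{"claw":[1,1,1,1],"linear":[[0,-0.2,0],[0,-0.4,0.05],[0,-0.4,0.05],[0,-0.4,0.05]],"yaw":[0,0,0,0]}' 20; python3 trk.py
```

```text
time: 18.75
position: [0.6459, 0.0365, 0.1019]
tool_rot: [-0.018, 1.0, 0.008, 0.001]
wrist_force: [4.7, 22.9, -4.8]
opening: 0.244
grip_force: 20.0
n 140 ztop 0.0848 theta -0.239 ymean 0.1036 pos [0.6459 0.0365 0.1019] F [ 4.4 23.2 -4.1] open 22.84 grip 20.0
```

```bash
python3 -m pendant '{"claw":[1,1,1,1],"linear":[[0,-0.1,0.1],[0,-0.2,0.2],[0,-0.2,0.3],[0,-0.2,0.3]],"yaw":[0,0,0,0]}' 12; python3 trk.py
```

```text
time: 19.3
position: [0.6461, 0.035, 0.1075]
tool_rot: [-0.018, 1.0, 0.008, 0.001]
wrist_force: [0.6, 23.3, 5.9]
opening: 0.163
grip_force: 13.3
n 45 ztop 0.1241 theta 0.157 ymean 0.111 pos [0.6461 0.035  0.1075] F [-0.  24.1  6.7] open 15.12 grip 13.3
```

```bash
sed -i 's/<.125/<.165/' trk.py; python3 trk.py; python3 - <<'E'
from h import *
p,im,d=cam('side'); save('pics/s7.png',im[170:250,165:265],6)
E
```

```text
n 142 ztop 0.1433 theta 0.356 ymean 0.1051 pos [0.6461 0.035  0.1075] F [ 0.4 24.4  5.5] open 14.94 grip 13.3
```

View pics/s7.png

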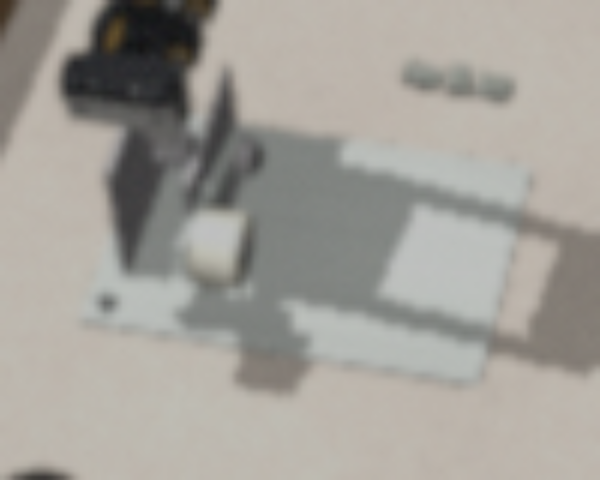

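The arm has swung up to its upper stop: the roll is now at (215,245) and the tracker reads +0.356, which is about +0.30 after its constant 0.055 bias. Now I'll ease back.

```bash
python3 -m pendant '{"claw":[1,1,1],"linear":[[0,0.1,-0.1],[0,0.2,-0.2],[0,0.2,-0.2]],"yaw":[0,0,0]}' 15; python3 trk.py; python3 -m pendant '{"claw":[1,1,1],"linear":[[0,0.1,-0.1],[0,0.2,-0.2],[0,0.2,-0.2]],"yaw":[0,0,0]}' 15; python3 trk.py
```

```text
time: 19.82
position: [0.6461, 0.0358, 0.1073]
tool_rot: [-0.018, 1.0, 0.007, 0.001]
wrist_force: [-3.9, 20.9, 13.5]
opening: 0.143
grip_force: 17.3
n 145 ztop 0.1427 theta 0.349 ymean 0.1045 pos [0.6461 0.0358 0.1073] F [-3.7 21.6 13.6] open 13.63 grip 17.3
time: 20.25
position: [0.6462, 0.036, 0.1072]
tool_rot: [-0.018, 1.0, 0.006, 0.001]
wrist_force: [-6.2, 18.3, 19.2]
opening: 0.145
grip_force: 18.6
n 145 ztop 0.142 theta 0.342 ymean 0.1042 pos [0.6462 0.036  0.1072] F [-6.6 17.4 19.7] open 13.36 grip 18.6
```

```bash
python3 -m pendant '{"claw":[1,1,1],"linear":[[0,0.1,0.1],[0,0.2,0.2],[0,0.2,0.2]],"yaw":[0,0,0]}' 15; python3 trk.py; python3 -m pendant '{"claw":[1,1,1],"linear":[[0,0.1,0],[0,0.2,0],[0,0.2,0]],"yaw":[0,0,0]}' 15; python3 trk.py
```

```text
time: 20.68
position: [0.6462, 0.0362, 0.1073]
tool_rot: [-0.018, 1.0, 0.004, 0.001]
wrist_force: [-3.7, 14.3, 12.7]
opening: 0.137
grip_force: 17.3
n 142 ztop 0.142 theta 0.342 ymean 0.1048 pos [0.6462 0.0362 0.1073] F [-5.4 13.7 12.6] open 13.34 grip 17.3
time: 21.1
position: [0.6462, 0.0365, 0.1073]
tool_rot: [-0.018, 1.0, 0.003, 0.001]
wrist_force: [-3.7, 10.5, 12.6]
opening: 0.145
grip_force: 17.2
n 145 ztop 0.139 theta 0.309 ymean 0.1051 pos [0.6462 0.0365 0.1073] F [-4.5 11.4 12.1] open 13.38 grip 17.2
```

```bash
python3 -m pendant '{"claw":[1,1,1],"linear":[[0,0.1,0],[0,0.3,0],[0,0.3,0]],"yaw":[0,0,0]}' 15; python3 trk.py; python3 -m pendant '{"claw":[1,1,1],"linear":[[0,0.1,0],[0,0.2,0],[0,0.2,0]],"yaw":[0,0,0]}' 15; python3 trk.py
```

```text
time: 21.52
position: [0.6462, 0.037, 0.1073]
tool_rot: [-0.018, 1.0, 0.001, 0.001]
wrist_force: [-3.9, 4.5, 11.7]
opening: 0.141
grip_force: 16.6
n 144 ztop 0.138 theta 0.3 ymean 0.1056 pos [0.6462 0.0369 0.1073] F [-4.2  4.6 12.1] open 13.26 grip 16.6
time: 21.95
position: [0.6462, 0.0372, 0.1073]
tool_rot: [-0.018, 1.0, -0.001, 0.001]
wrist_force: [-4.3, 0.7, 12.3]
opening: 0.14
grip_force: 16.5
n 145 ztop 0.135 theta 0.268 ymean 0.1064 pos [0.6462 0.0372 0.1073] F [-4.9  2.4 12.6] open 13.74 grip 16.5
```

```bash
python3 -m pendant '{"claw":[1,1,1],"linear":[[0,0.2,0],[0,0.4,0],[0,0.4,0]],"yaw":[0,0,0]}' 15; python3 trk.py; python3 -m pendant '{"claw":[1,1,1],"linear":[[0,0.1,0],[0,0.2,0],[0,0.2,0]],"yaw":[0,0,0]}' 15; python3 trk.py
```

```text
time: 22.38
position: [0.6487, 0.0378, 0.1094]
tool_rot: [-0.018, 1.0, -0.004, 0.003]
wrist_force: [-3.3, -4.9, 15.8]
opening: 0.008
grip_force: 9.8
n 135 ztop 0.0847 theta -0.24 ymean 0.1042 pos [0.6486 0.0378 0.1094] F [-2.2 -5.1 15.6] open 0.38 grip 9.7
time: 22.8
position: [0.6486, 0.038, 0.1094]
tool_rot: [-0.017, 1.0, -0.005, 0.003]
wrist_force: [-2.7, -8.7, 15.8]
opening: 0.01
grip_force: 10.7
n 136 ztop 0.0854 theta -0.233 ymean 0.1038 pos [0.6487 0.038  0.1094] F [-3.6 -8.4 15.2] open 0.23 grip 10.7
```

The head slipped out at the top edge and the arm fell back on its stop, so nothing is lost. I'll retry gripping deeper: tips near the axis height, +y pad pressed against its flat, then lift, because a vertical lift turns the bolt stably.

```bash
python3 -m pendant '{"claw":[1,0.2,0.2,0.2,0.2],"linear":[[0,-0.6,1.5],[0,-0.7,3],[0,-0.7,3],[0,-0.7,3],[0,-0.7,3]],"yaw":[0,0,0,0,0]}' 60; python3 trk.py
```

```text
time: 23.48
position: [0.645, 0.0373, 0.1333]
tool_rot: [-0.018, 1.0, 0.0, -0.001]
wrist_force: [0.3, -0.0, -0.9]
opening: 0.385
grip_force: 0.0
n 132 ztop 0.0831 theta -0.257 ymean 0.1041 pos [0.6451 0.0372 0.1334] F [ 0.1 -0.2 -0.4] open 37.03 grip 0.0
```

```bash
python3 -m pendant '{"claw":[0.2,0.2,0.2,0.2,0.42,0.42,0.42],"linear":[[0,-0.05,-1],[0,-0.05,-2],[0,-0.05,-3],[0,-0.05,-3.6],[0,-0.05,-3.6],[0,-0.05,-3.6],[0,-0.05,-3.6]],"yaw":[0,0,0,0,0,0,0]}' 60; python3 trk.py; python3 -m pendant '{"claw":[0.42,0.42,0.42,0.42],"linear":[[0,-0.2,0],[0,-0.4,0],[0,-0.7,0],[0,-0.7,0]],"yaw":[0,0,0,0]}' 60; python3 trk.py
```

```text
time: 24.4
position: [0.6462, 0.0364, 0.099]
tool_rot: [-0.018, 1.0, -0.0, 0.001]
wrist_force: [0.3, -0.4, -0.5]
opening: 0.289
grip_force: 0.0
n 135 ztop 0.0834 theta -0.254 ymean 0.1036 pos [0.6462 0.0364 0.099 ] F [-0.1 -0.1  0.7] open 27.19 grip 0.0
time: 24.95
position: [0.646, 0.0351, 0.0987]
tool_rot: [-0.018, 1.0, 0.005, 0.001]
wrist_force: [1.5, 12.9, 0.9]
opening: 0.294
grip_force: 6.6
n 136 ztop 0.0831 theta -0.257 ymean 0.104 pos [0.646  0.0351 0.0987] F [-0.  14.4  0.8] open 27.62 grip 6.5
```

```bash
python3 -m pendant '{"claw":[0.42,0.42,0.42],"linear":[[0,-0.1,0.05],[0,-0.2,0.1],[0,-0.2,0.1]],"yaw":[0,0,0]}' 60; python3 trk.py; python3 -m pendant '{"claw":[0.42,0.42,0.42],"linear":[[0,0,0.05],[0,0,0.1],[0,0,0.1]],"yaw":[0,0,0]}' 60; python3 trk.py
```

```text
time: 25.38
position: [0.646, 0.035, 0.0988]
tool_rot: [-0.018, 1.0, 0.006, 0.001]
wrist_force: [2.8, 17.0, -3.4]
opening: 0.293
grip_force: 8.4
n 135 ztop 0.0847 theta -0.24 ymean 0.1037 pos [0.6459 0.035  0.0988] F [ 3.3 16.5 -2.6] open 27.5 grip 8.3
time: 25.8
position: [0.6459, 0.0347, 0.0994]
tool_rot: [-0.018, 1.0, 0.006, 0.001]
wrist_force: [2.9, 15.9, -4.0]
opening: 0.293
grip_force: 7.9
n 140 ztop 0.0876 theta -0.21 ymean 0.1047 pos [0.646  0.0347 0.0995] F [ 2.1 15.8 -4.8] open 27.43 grip 7.9
```

Turning in a controlled way now. I'll continue lifting in 1 mm steps.

```bash
for i in 1; do python3 -m pendant '{"claw":[0.42,0.42,0.42],"linear":[[0,0,0.05],[0,0,0.1],[0,0,0.1]],"yaw":[0,0,0]}' 60 >/dev/null; python3 trk.py; done; python3 -m pendant '{"claw":[0.42,0.42,0.42],"linear":[[0,0,0.05],[0,0,0.1],[0,0,0.1]],"yaw":[0,0,0]}' 60 >/dev/null; python3 trk.py
```

```text
n 143 ztop 0.0954 theta -0.131 ymean 0.1059 pos [0.6459 0.0344 0.1003] F [ 2.5 15.2 -4.7] open 27.38 grip 7.3
n 147 ztop 0.105 theta -0.035 ymean 0.107 pos [0.6459 0.0339 0.1013] F [ 3.4 13.8 -5.2] open 27.49 grip 6.5
```

```bash
python3 -m pendant '{"claw":[0.42,0.42,0.42,0.42],"linear":[[0,0,0.05],[0,0,0.08],[0,0,0.08],[0,0,0.08]],"yaw":[0,0,0,0]}' 60 ; python3 trk.py
```

```text
time: 27.2
position: [0.6458, 0.0335, 0.1021]
tool_rot: [-0.018, 1.0, 0.005, 0.0]
wrist_force: [2.0, 13.3, -5.0]
opening: 0.292
grip_force: 6.0
n 143 ztop 0.1096 theta 0.011 ymean 0.108 pos [0.6457 0.0335 0.1021] F [ 2.2 14.1 -3.9] open 27.38 grip 6.0
```

The roll arm is nearly level (about -0.04). So far only the +y pad carries it. I'll close the -y pad onto the head, moving the hand with it so the loaded pad stays put.

```bash
python3 -m pendant '{"claw":[0.43,0.44,0.45,0.46,0.47,0.48,0.48,0.48],"linear":[[0,0.02,0.01],[0,0.05,0.02],[0,0.07,0.02],[0,0.09,0.03],[0,0.12,0.03],[0,0.14,0.03],[0,0.14,0.03],[0,0.14,0.03]],"yaw":[0,0,0,0,0,0,0,0]}' 60 >/dev/null ; python3 trk.py; python3 -m pendant '{"claw":[0.49,0.50,0.51,0.51],"linear":[[0,0.02,0],[0,0.05,0],[0,0.07,0],[0,0.07,0]],"yaw":[0,0,0,0]}' 60 >/dev/null ; python3 trk.py
```

```text
n 145 ztop 0.112 theta 0.035 ymean 0.1079 pos [0.6456 0.0348 0.1023] F [ 3.  13.5 -4.4] open 24.47 grip 5.8
n 144 ztop 0.1114 theta 0.029 ymean 0.1076 pos [0.6456 0.0355 0.1024] F [ 3.  13.9 -4.2] open 23.05 grip 5.8
```

```bash
python3 -m pendant '{"claw":[0.52,0.53,0.54,0.54],"linear":[[0,0.02,0],[0,0.05,0],[0,0.07,0],[0,0.07,0]],"yaw":[0,0,0,0]}' 60 >/dev/null ; python3 trk.py; python3 -m pendant '{"claw":[0.55,0.56,0.56,0.56],"linear":[[0,0.02,0],[0,0.04,0],[0,0.04,0],[0,0.04,0]],"yaw":[0,0,0,0]}' 60 >/dev/null ; python3 trk.py
```

```text
n 143 ztop 0.1122 theta 0.037 ymean 0.1076 pos [0.6456 0.0362 0.1024] F [ 3.3 14.1 -3.9] open 21.49 grip 5.8
n 145 ztop 0.1118 theta 0.033 ymean 0.1075 pos [0.6456 0.0366 0.1024] F [ 3.2 13.8 -3.4] open 20.63 grip 6.7
```

```bash
python3 -m pendant '{"claw":[0.57,0.58,0.58],"linear":[[0,0.02,0],[0,0.03,0],[0,0.03,0]],"yaw":[0,0,0]}' 60 >/dev/null ; python3 trk.py; python3 -m pendant '{"claw":[0.59,0.60,0.60],"linear":[[0,0.01,0],[0,0.02,0],[0,0.02,0]],"yaw":[0,0,0]}' 60 >/dev/null ; python3 trk.py
```

```text
n 144 ztop 0.1164 theta 0.079 ymean 0.1077 pos [0.6456 0.0369 0.1026] F [ 2.5 13.1 -2.7] open 20.17 grip 9.5
n 148 ztop 0.1168 theta 0.083 ymean 0.107 pos [0.6456 0.037  0.1029] F [ 2.1 12.7 -1.7] open 19.15 grip 13.4
```

```bash
python3 -m pendant '{"claw":[0.6,0.6,0.6,0.6,0.6,0.6,0.6,0.6],"linear":[[0,0,0],[0,0,0],[0,0,0],[0,0,0],[0,0,0],[0,0,0],[0,0,0],[0,0,0]],"yaw":[0,0,0,0,0,0,0,0]}' 60 >/dev/null ; python3 trk.py; python3 trk.py
python3 - <<'E'
from h import *
p,im,d=cam('top');P=cloud(p,d);hsv=cv2.cvtColor(im,cv2.COLOR_RGB2HSV)
o=(hsv[...,1]>120)&(hsv[...,0]<20)&(abs(P[...,1]+.328)<.06)&(abs(P[...,0]-.48)<.06)
print('scraper',o.sum(),np.median(P[o],0))
m=(abs(P[...,1]+.125)<.05)&(abs(P[...,0]-.495)<.06)&(P[...,2]>.004); print('chips',m.sum(),P[m].min(0),P[m].max(0))
E
```

```text
n 146 ztop 0.1178 theta 0.093 ymean 0.1069 pos [0.6456 0.0369 0.1029] F [ 0.7 12.8 -1.9] open 19.13 grip 13.4
n 148 ztop 0.118 theta 0.095 ymean 0.1071 pos [0.6456 0.037  0.1029] F [ 1.3 12.5 -2.4] open 19.27 grip 13.4
scraper 169 [ 0.48060525 -0.32361873  0.05885455]
chips 151 [ 0.43558934 -0.17341992  0.00401133] [ 0.5539312  -0.0777711   0.01630576]
```

```bash
python3 -c "
from rig import robot; print(robot.finish_job())"
```

```text
the job is handed in; nothing more can be done
None
```

The job is handed in; no verdict was returned. At my last check the three chips were on the counter off the plate, the scraper was standing back where it started, and the bolt head was held between both pads at about 13 N with the roll arm level to about 0.05 rad. On the first try the head slipped out and the arm dropped back on its stop; the second try held.

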